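Free a clamped sample vial and tip it up for inspection

TASK

The two sample vials are locked into their block by a steel clamp bar: grip its brass hex nut and turn it anticlockwise (seen from above) about a quarter turn, until the bar stands crosswise and both caps are free. Then draw the vial with the black cap straight up out of its well, tip it over to lean about 45 degrees, as for checking its base for cracks, and hold it up still, at least 20 cm above the worktop. Finish while still holding it there; leave the white-capped vial in its well and the things round about where they are.

Things in the scene. Friction and masses are not known exactly. Their poses are not given: they have to be found in the camera images.
- holder: blue vial block on an aluminium foot plate, fixed to the worktop; foot 80 (x) x 170 (y) x 8 mm, block 70 x 160 mm, its top 40 mm above the worktop. Origin: centre of the underside; z up. Two round wells of 30 mm diameter at y = +52 and y = -52 mm (x = 0) of its frame, 32 mm deep, one vial in each; which vial is in which well varies. A stud stands in the middle and carries the clamp bar.
- clamp (a joint): angle of the clamp bar about the upright stud at the block's centre, in rad: at 0 the bar lies along the block's y axis over both caps and locks the vials in; grows anticlockwise seen from above; starts between 0 and 0.2, a stop at 1.45. The bar is flat steel 16 mm wide, 120 mm long, 6 mm thick, its underside 69.5 mm and its top 75.5 mm above the worktop (1.5 mm above the caps). It turns with the nut and stays where it is left; friction about 0.12 N m.
- nut (a point): middle of the brass hex nut (24 mm across flats, 26 mm high, from 77 to 103 mm above the worktop, stud end to 106 mm) fixed on the middle of the clamp bar; the point lies on the turning axis, 90 mm above the worktop. Its frame turns with the bar: x is across the bar, y along it; two of the flats face +x and -x, the others every 60 degrees. The nut stays at its height as it turns.
- black_vial_center (a point): centre (half-way up, 30 mm above its base) of the glass vial with the black cap, 27 mm diameter, 60 mm high, 24 to 45 g, cap (24 mm diameter) the top 12 mm; z points from base to cap. In its well its base stands 8 mm and its top 68 mm above the worktop, so the upper 28 mm are free to grip above the block.
- white_vial_center (a point): centre of the same kind of vial with a white cap, in the other well; it stays there. Same sizes.
- bench_timer_center (a point): centre of a bench timer, 64x70x18 mm, lying left of the block; not to be moved.
- petri_center (a point): centre of a petri dish, 90 mm diameter, 16 mm high, right of the block; not to be moved.
- slides_center (a point): centre of a clear slide box, 69x96x28 mm, behind and left of the block; not to be moved.
Things that resemble listed ones, but are neither listed nor needed, are in the scene too. What is shaped like the part that bears black_vial_center but orange is not meant.

How it is judged:
On the way, in this order (a step that is already met when the one before it is completed fails the run):
1. the clamp bar has been turned crosswise (joint beyond 1.15 rad) with the black-capped vial still in its well (value of joint clamp above 1.15 rad and z of black_vial_center in the frame of holder below 0.05 m), for 0.2 s.
2. the black-capped vial has been drawn up clear of its well, still upright (within 0.4 rad) (z of black_vial_center in the frame of holder above 0.08 m and angle between black_vial_center's own z axis and vertical below 0.4 rad), for 0.1 s.
At the end, for the whole second after the job is handed in: Black-capped vial held by the fingers alone, centre over 190 mm up, leaning 34 to 56 degrees (0.6-0.98 rad), cap up, still; clamp bar crosswise (beyond 1.1 rad); white-capped vial in its well (within 15 mm, upright); timer, petri dish and slide box moved under 30 mm (value of joint clamp above 1.1 rad and height (world z) of black_vial_center above 0.19 m and angle between black_vial_center's own z axis and vertical between 0.6 and 0.98 rad and contact force between black_vial and the fingers above 0.5 N and contact force between black_vial and holder below 0.05 N and linear speed of black_vial below 0.03 m/s and angular speed of black_vial below 0.3 rad/s and z of white_vial_center in the frame of holder below 0.05 m and distance of white_vial_center from where it was at the start of the episode below 0.015 m and angle between white_vial_center's own z axis and vertical below 0.2 rad and distance of each of bench_timer_center, petri_center, slides_center from where it was at the start of the episode below 0.03 m); the arm keeps its last pose, push and grip.
It fails at once if the white-capped vial is pulled out of its well (distance of white_vial_center from where it was at the start of the episode above 0.02 m).
It fails at once if the timer is pushed away (over 30 mm) (distance of bench_timer_center from where it was at the start of the episode above 0.03 m).
It fails at once if the petri dish is pushed away (over 30 mm) (distance of petri_center from where it was at the start of the episode above 0.03 m).
It fails at once if the slide box is pushed away (over 30 mm) (distance of slides_center from where it was at the start of the episode above 0.03 m).
It also fails if it takes over 45 s, if anything falls off the work surface, if the arm or the gripper's body presses on something with over 40 N, if the wrist force passes 120 N, or if a joint passes its speed limit or range.

ROBOT

A 6-joint arm with a two-finger parallel gripper is mounted at the origin on a cart in front of the work surface, level with it; the furniture and walls round the work are solid. World frame = base frame: x ahead of the robot, y to its left, z up, the work surface at z = 0. Lengths are in m, angles in rad, forces in N, time in s.
With the tool pointing down it reaches from about 0.275 to 0.975 m from the base axis. Payload 8.4 kg.
Tool frame: the origin (TCP) lies at the very end of the fingers, on their centre line; the grasp point (between the pads) lies 19 mm behind it (arm.hold_point_z is the z of the grasp point in the tool frame, in m); z points along the fingers, y is the line along which they close (so a half turn about z gives the same grasp; the last joint's range is limited). The gripper opens to 92 mm and grips with 3 to 60 N. Pads are 20 mm wide; open, the fingers measure 128 mm over their backs; the gripper's body (75 mm by 189 mm) begins 69 mm behind the grasp point.
Start: joints at [1.141, 0.353, 1.633, -0, 1.155, -0.002], TCP at [0.259, 0.569, 0.215] pointing down, gripper open.
Joint ranges: [-2.63, 2.63], [-0.92, 2.1], [0.06, 2.66], [-1.3, 4.44], [0, 2.69], [-3.02, 3.02]. Speed limits (rad/s): [2.22, 2.22, 2.79, 3.14, 3.14, 3.14].

INTERFACE

Orientations are given as a unit quaternion [x, y, z, w].
In Python, from cell import arm gives the robot as it stands.
- The arm moves only by the tool drive_tool, never from a script. Its argument "increments" is one flat list of numbers, 7 for each row, row after row: the turn, a rotation vector about the world's x, y, z in units of 6 degrees (1.0 is 6 degrees), then the shift along the world's x, y, z in units of 30 mm (1.0 is 30 mm), then the finger opening in mm, from 0 to 91.9. A call has 1 to 20 rows; each row is the pose to reach, as a shift and turn from the pose commanded when the call began; what a row does not reach only later rows make up. A row lasts 1/12 s, in which the tool goes at most 41.7 mm and 7.16 degrees, less where a joint would pass 70% of its speed; a pose out of reach is approached as far as the arm can. A call with a gripper value outside its range is refused whole. The fingers move at their own pace and stop on an object; the grip force is fixed at half the most. Time passes only in rows, so rows that repeat a pose let the fingers close. It gives the time, the measured TCP pose, the force, the opening and the grip force at its end, in the units of the state.
- arm.observe(): the state, without advancing time (a new reading comes with each control period).
- arm.capture(name): name is "scene" or "top" or "wrist"; returns the picture (400x640x3 uint8, red, green, blue); there is no depth.
- arm.calibration(name): a dict with "camera_matrix" (3x3 intrinsics, pixels), "R" (3x3) and "t" (3): a world point X has camera coordinates R X + t. Camera axes: x right, y down, z forward; pixel columns grow to the right and rows downward; lengths in m; the calibration is good to about 2 mm. A picture is of the moment at which its call begins: read the wrist's pose just before it. calibration takes no time and is no camera call; for the wrist camera it gives the pose at the moment of the call.
- arm.job_done(): hands the job in; it is judged then, once.
The state is a dict: "t": time; "joint_pos": joint angles; "joint_velocities": joint speeds; "effort": joint torques, N m; "ee_pos": TCP position; "tcp_rot": TCP orientation; "wrist_force": force on the tool from outside, world axes, zero at the start; "wrist_torque": the same for the moment, N m; "opening": finger opening in m; "grasp_force": force on a finger pad.
Only numpy, scipy, OpenCV 4.12 (cv2) and the standard library are available. Lean on these libraries where they do the work, as an engineer would, in place of code of your own. Each camera call takes 0.05 s, during which the arm holds its last target. There are 200 camera calls.

## Working session

There is one attempt and no reset: what is moved stays moved. The work goes in short steps, Python scripts to look and compute and a tool call to move; the robot and the scene stay as the last step left them, time stands still between calls to the robot, and variables do not carry over. Pictures are saved under pics/ and viewed, at most 10 in all, crops included, and the job is handed in when it is done.

Besides the shell and the picture viewer there is one more tool, called after "Call:" as name(argument=value, ...) on one line, values as JSON. drive_tool: Moves the arm, as the interface text tells. Its arguments: {"type":"object","properties":{"increments":{"type":"array"}},"required":["increments"]}

```bash
mkdir -p pics; ls; python3 - <<'E'
from cell import arm
import cv2
for n in("scene","top"):
    im=arm.capture(n); cv2.imwrite(f"pics/{n}0.png",im[:,:,::-1])
    c=arm.calibration(n); print(n,c)
o=arm.observe();print(o['t'],o['ee_pos'],o['tcp_rot'],o['opening'],arm.hold_point_z)
E
```

```text
pics
scene {'camera_matrix': array([[509.1142243 ,   0.        , 313.03621794],
       [  0.        , 509.1142243 , 198.98294793],
       [  0.        ,   0.        ,   1.        ]]), 'R': array([[ 0.73041939, -0.68299557, -0.00213584],
       [-0.29310035, -0.31062415, -0.90421503],
       [ 0.61691142,  0.66108221, -0.42707215]]), 't': array([-0.3705524 ,  0.23894899,  0.76816908])}
top {'camera_matrix': array([[446.44577461,   0.        , 322.59304946],
       [  0.        , 446.44577461, 199.38574054],
       [  0.        ,   0.        ,   1.        ]]), 'R': array([[ 0.07886311, -0.9968796 ,  0.00341737],
       [-0.97278907, -0.07770556, -0.21827337],
       [ 0.21785781,  0.01388934, -0.97588168]]), 't': array([0.02814687, 0.57443412, 0.96029324])}
0.1 [0.25910474 0.56828181 0.2139425 ] [ 2.12254206e-01  9.77214290e-01 -6.04265179e-04 -1.32294616e-04] 0.09210748447972404 -0.0187
```

View pics/scene0.png

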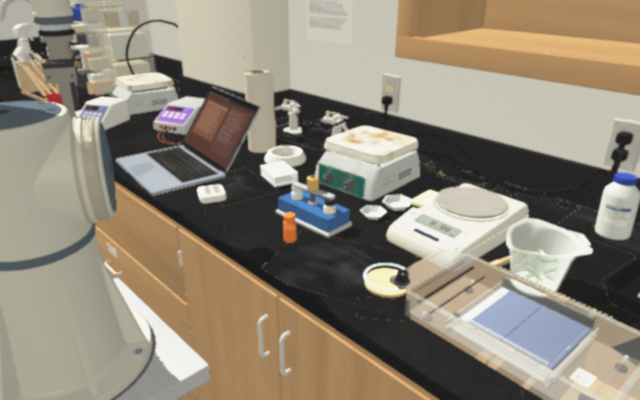

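View pics/top0.png

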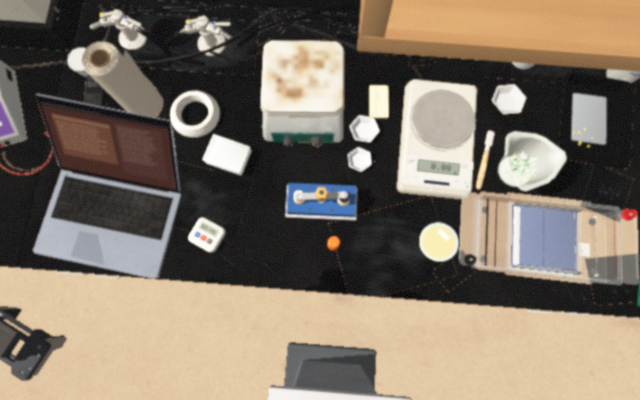

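The top view shows the blue block at about (321,200), the brass nut near (321,193), a bar along the block, and the orange decoy vial at (334,243). The timer is at (206,235), the petri dish at (439,242) and the slide box at (227,154). Next I'll enlarge the block.

```bash
python3 - <<'E'
import cv2,numpy as np
a=cv2.imread("pics/top0.png")[170:260,275:375]
b=cv2.imread("pics/scene0.png")[165:245,265:365]
a=cv2.resize(a,None,fx=4,fy=4,interpolation=cv2.INTER_CUBIC);b=cv2.resize(b,None,fx=4,fy=4,interpolation=cv2.INTER_CUBIC)
b=cv2.copyMakeBorder(b,0,40,0,0,cv2.BORDER_CONSTANT)
cv2.imwrite("pics/c1.png",np.hstack([a,b]))
E
```

```text
(no output)
```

View pics/c1.png

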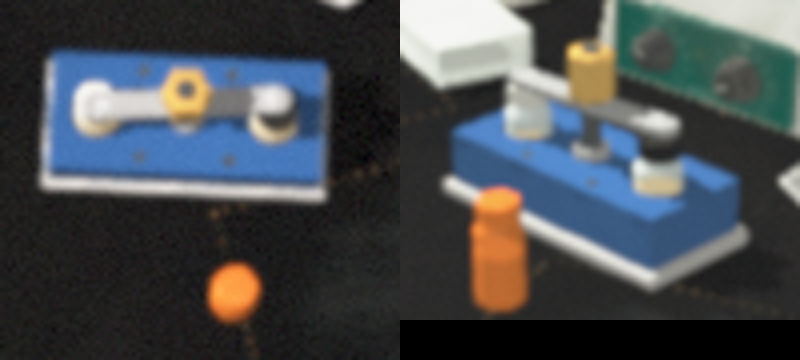

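The black cap is in the right-hand (−y) well, at crop (272,110), which is top pixel (343,197). The white cap is at (95,108), pixel (299,197). The orange vial in front, pixel (334,243), is the decoy. The nut is at (321.5,192.5).

```bash
cat > h.py <<'E'
from cell import arm
import cv2,numpy as np
def ray(n,uv,z,c=None):
    c=c or arm.calibration(n);K,R,t=c['camera_matrix'],c['R'],c['t']
    d=R.T@np.linalg.solve(K,[uv[0],uv[1],1.]);o=-R.T@t
    return o+d*(z-o[2])/d[2]
def proj(n,X,c=None):
    c=c or arm.calibration(n);x=c['camera_matrix']@(c['R']@np.array(X)+c['t']);return x[:2]/x[2]
E
python3 - <<'E'
from h import *
f=lambda x,y:(275+x/4,170+y/4)
g=lambda x,y:(265+(x-400)/4,165+y/4)
for n,p,z in[("stud",f(186,89),.106),("bl",f(52,52),.04),("br",f(328,64),.04),("fr",f(325,183),.04),("fl",f(50,172),.04),
 ("barL",f(80,104),.0755),("barR",f(293,100),.0755)]:
    print(n,ray("top",p,z).round(4))
print(ray("scene",g(592,44),.106).round(4))
print("orange",ray("top",f(235,285),.06).round(3),"petri",ray("top",(439,242),.016).round(3),"timer",ray("top",(206,235),.018).round(3),"slides",ray("top",(227,154),.028).round(3))
E
```

```text
stud [0.5768 0.0766 0.106 ]
bl [0.6087 0.1586 0.04  ]
br [ 0.6144 -0.0046  0.04  ]
fr [ 0.5429 -0.0073  0.04  ]
fl [0.5367 0.1529 0.04  ]
barL [0.5706 0.1364 0.0755]
barR [0.5825 0.0161 0.0755]
[0.5802 0.0778 0.106 ]
orange [0.477 0.041 0.06 ] petri [ 0.5   -0.207  0.016] timer [0.473 0.341 0.018] slides [0.672 0.314 0.028]
```

Call:
drive_tool(increments=[0,0,-10,10.67,-16.4,0,90,0,0,-10,10.67,-16.4,0,90,0,0,-10,10.67,-16.4,0,90,0,0,-10,10.67,-16.4,0,90,0,0,-10,10.67,-16.4,0,90,0,0,-10,10.67,-16.4,0,90,0,0,-10,10.67,-16.4,0,90,0,0,-10,10.67,-16.4,0,90,0,0,-10,10.67,-16.4,0,90,0,0,-10,10.67,-16.4,0,90,0,0,-10,10.67,-16.4,0,90,0,0,-10,10.67,-16.4,0,90,0,0,-10,10.67,-16.4,0,90,0,0,-10,10.67,-16.4,0,90,0,0,-10,10.67,-16.4,0,90,0,0,-10,10.67,-16.4,0,90,0,0,-10,10.67,-16.4,0,90,0,0,-10,10.67,-16.4,0,90])

```text
t: 1.6
ee_pos: [0.5785, 0.0777, 0.2143]
tcp_rot: [0.672, 0.74, -0.0, -0.0]
wrist_force: [-1.0, 1.2, 0.6]
opening: 0.09
grasp_force: 0.0
```

```bash
python3 - <<'E'
from h import *
import pickle
o=arm.observe();print(o['t'],o['ee_pos'],o['tcp_rot'],o['joint_pos'])
c=arm.calibration("wrist");im=arm.capture("wrist");cv2.imwrite("pics/w1.png",im[:,:,::-1]);pickle.dump(c,open("w1.pkl","wb"))
E
```

```text
1.6 [0.57847034 0.07769803 0.21428279] [ 6.72172188e-01  7.40394668e-01 -2.57215249e-04 -4.68817780e-04] [1.30711574e-01 2.90061108e-01 1.72362198e+00 4.23474216e-04
 1.12890824e+00 3.40116541e-02]
```

View pics/w1.png

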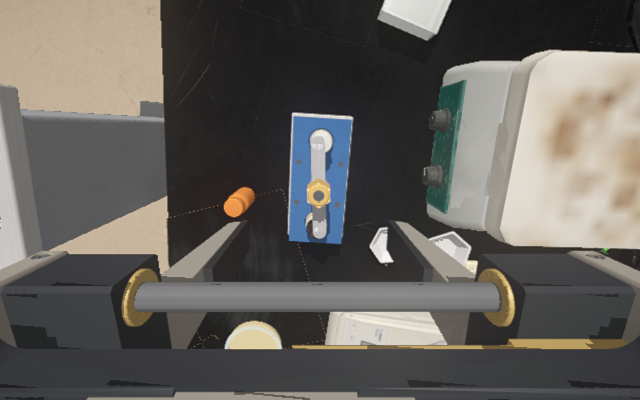

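The wrist view shows the stud at (319,196), with bar ends near (318,132) and (319,238), and the black cap at the lower end. The block's left edge runs from (292,113) to (289,237) and its right edge from (352,117) to (342,243).

```bash
python3 - <<'E'
from h import *
import pickle
c=pickle.load(open("w1.pkl","rb"));im=cv2.imread("pics/w1.png")
for n,p,z in[("stud",(319,196),.106),("nutc",(318.5,192.5),.103),("barL",(318.5,131),.0755),("barR",(319,238.5),.0755),("hot",(428,215),.05),("hottop",(440,75),.1)]: print(n,ray("w",p,z,c).round(4))
print(c['R'].round(2),(-c['R'].T@c['t']).round(3), proj("w",(.579,.077,.106),c))
cv2.imwrite("pics/c2.png",cv2.resize(im[95:250,270:365],None,fx=3.8,fy=3.8,interpolation=cv2.INTER_CUBIC))
E
```

```text
stud [0.5792 0.0767 0.106 ]
nutc [0.5784 0.0797 0.103 ]
barL [0.5725 0.1412 0.0755]
barR [0.585  0.0172 0.0755]
hot [0.7197 0.0514 0.05  ]
hottop [0.6822 0.2041 0.1   ]
[[ 1.    0.1  -0.  ]
 [ 0.09 -0.97  0.24]
 [ 0.02 -0.24 -0.97]] [0.572 0.146 0.385] [318.86958489 195.72504178]
```

View pics/c2.png

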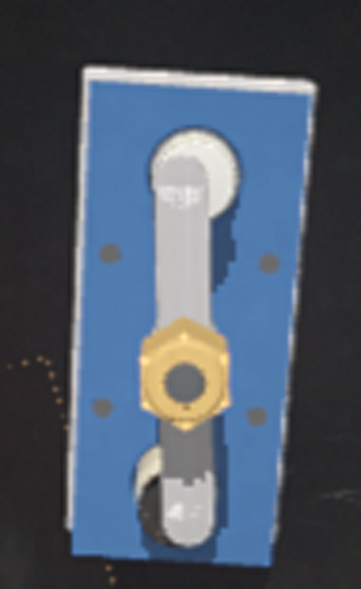

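The stud comes out at (0.579, 0.077), agreeing with the top view. The bar yaw is about 0.10 rad and the gripper is already lined up with the flats. Next I descend and close on the nut.

Call:
drive_tool(increments=[0,0,0,0,0,-4.4,60,0,0,0,0,0,-4.4,60,0,0,0,0,0,-4.4,60,0,0,0,0,0,-4.4,60,0,0,0,0,0,-4.4,60,0,0,0,0,0,-4.4,60,0,0,0,0,0,-4.4,10,0,0,0,0,0,-4.4,10,0,0,0,0,0,-4.4,10,0,0,0,0,0,-4.4,10,0,0,0,0,0,-4.4,10,0,0,0,0,0,-4.4,10])

```text
t: 2.65
ee_pos: [0.5791, 0.0766, 0.0831]
tcp_rot: [0.672, 0.74, -0.0, -0.0]
wrist_force: [-0.1, -0.1, 9.0]
opening: 0.0233
grasp_force: 30.0
```

Call:
drive_tool(increments=[0,0,0.9,0,0,0,10,0,0,1.8,0,0,0,10,0,0,2.7,0,0,0,10,0,0,3.6,0,0,0,10,0,0,4.5,0,0,0,10,0,0,5.4,0,0,0,10,0,0,6.3,0,0,0,10,0,0,7.2,0,0,0,10,0,0,8.1,0,0,0,10,0,0,9,0,0,0,10,0,0,9.9,0,0,0,10,0,0,10.8,0,0,0,10,0,0,11.7,0,0,0,10,0,0,12.5,0,0,0,10,0,0,12.8,0,0,0,10,0,0,12.8,0,0,0,10,0,0,12.8,0,0,0,10,0,0,12.8,0,0,0,10])

```text
t: 4.15
ee_pos: [0.5794, 0.0768, 0.0832]
tcp_rot: [0.067, 0.998, 0.0, -0.0]
wrist_force: [-2.9, 1.2, 6.1]
opening: 0.0236
grasp_force: 30.0
```

Call:
drive_tool(increments=[0,0,0,0,0,0,70,0,0,0,0,0,0,70,0,0,0,0,0,0,70,0,0,0,0,0,0,70,0,0,0,0,0,1,70,0,0,0,0,0,2.5,70,0,0,0,0,0,4,70,0,0,-1,0,-1.7,4,70,0,0,-2,0,-1.7,4,70,0,0,-13.5,0,-1.7,4,70,0,0,-13.5,0,-1.7,4,70,0,0,-13.5,0,-1.7,4,70,0,0,-13.5,0,-1.7,4,70,0,0,-13.5,0,-1.7,4,70,0,0,-13.5,0,-1.7,4,70,0,0,-13.5,0,-1.7,4,70,0,0,-13.5,0,-1.7,4,70,0,0,-13.5,0,-1.7,4,70,0,0,-13.5,0,-1.7,4,70,0,0,-13.5,0,-1.7,4,70])

```text
t: 5.82
ee_pos: [0.5793, 0.0256, 0.2024]
tcp_rot: [0.7, 0.714, -0.0, -0.0]
wrist_force: [-0.2, 0.2, -0.0]
opening: 0.0702
grasp_force: 0.0
```

```bash
python3 - <<'E'
from h import *
import pickle
o=arm.observe();print(o['t'],o['ee_pos'],o['tcp_rot'],o['joint_pos'])
c=arm.calibration("wrist");im=arm.capture("wrist")[:,:,::-1];pickle.dump(c,open("w2.pkl","wb"))
cv2.imwrite("pics/w2.png",im)
print(proj("w",(.581,.025,.068),c))
cv2.imwrite("pics/c3.png",cv2.resize(im[60:250,240:430],None,fx=3,fy=3,interpolation=cv2.INTER_CUBIC))
E
```

```text
5.8167 [0.57933234 0.02562578 0.20243925] [ 7.00406574e-01  7.13744087e-01 -7.55193596e-05 -5.03739061e-05] [ 4.16363052e-02  2.95591070e-01  1.74425410e+00 -3.34160701e-05
  1.10192658e+00  2.27890364e-02]
[319.83940425 189.93261792]
```

View pics/c3.png

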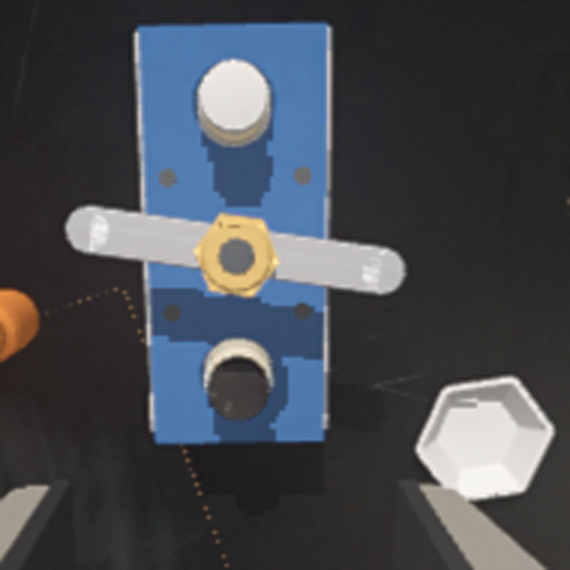

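The bar now stands crosswise. The black cap's top centre is at wrist pixel (319.3,189), matching the (0.581, 0.025) I worked out. Next I descend and grip it.

Call:
drive_tool(increments=[0,0,0,0.05,0,-1,55,0,0,0,0.05,0,-2.2,55,0,0,0,0.05,0,-3.4,55,0,0,0,0.05,0,-4.4,55,0,0,0,0.05,0,-5,55,0,0,0,0.05,0,-5.28,55,0,0,0,0.05,0,-5.28,55,0,0,0,0.05,0,-5.28,10,0,0,0,0.05,0,-5.28,10,0,0,0,0.05,0,-5.28,10,0,0,0,0.05,0,-5.28,10,0,0,0,0.05,0,-5.28,10,0,0,0,0.05,0,-5.28,10])

```text
t: 6.95
ee_pos: [0.5816, 0.0257, 0.0452]
tcp_rot: [0.699, 0.715, 0.001, 0.001]
wrist_force: [-1.0, -0.0, 6.1]
opening: 0.0261
grasp_force: 30.0
```

Call:
drive_tool(increments=[0,0,0,0,0,0.2,10,0,0,0,0,0,0.5,10,0,0,0,0,0,0.9,10,0,0,0,0,0,1.4,10,0,0,0,0,0,1.9,10,0,0,0,0,0,2.4,10,0,0,0,0,0,2.9,10,0,0,0,0,0,3.5,10,0,0,0,0,0,4.2,10,0,0,0,0,0,5,10,0,0,0,0,0,5.8,10,0,0,0,0,0,6.6,10,0,0,0,0,0,7.3,10,0,0,0,0,0,7.8,10,0,0,0,0,0,7.8,10,0,0,0,0,0,7.8,10])

```text
t: 8.28
ee_pos: [0.5811, 0.0257, 0.2794]
tcp_rot: [0.699, 0.715, 0.001, 0.001]
wrist_force: [-0.3, -0.7, -0.6]
opening: 0.026
grasp_force: 30.0
```

```bash
python3 - <<'E'
from h import *
o=arm.observe();print(o['t'],o['ee_pos'],o['opening'],o['grasp_force'],o['joint_pos'])
a=arm.capture("scene")[:,:,::-1]
cv2.imwrite("pics/s2.png",cv2.resize(a[60:260,200:440],None,fx=3,fy=3,interpolation=cv2.INTER_CUBIC))
E
```

```text
8.2833 [0.58111585 0.02570591 0.2793937 ] 0.026029370560768792 29.97344434261322 [ 4.16278878e-02  2.28903725e-01  1.65628814e+00 -1.93846335e-09
  1.25419115e+00  1.90909854e-02]
```

View pics/s2.png

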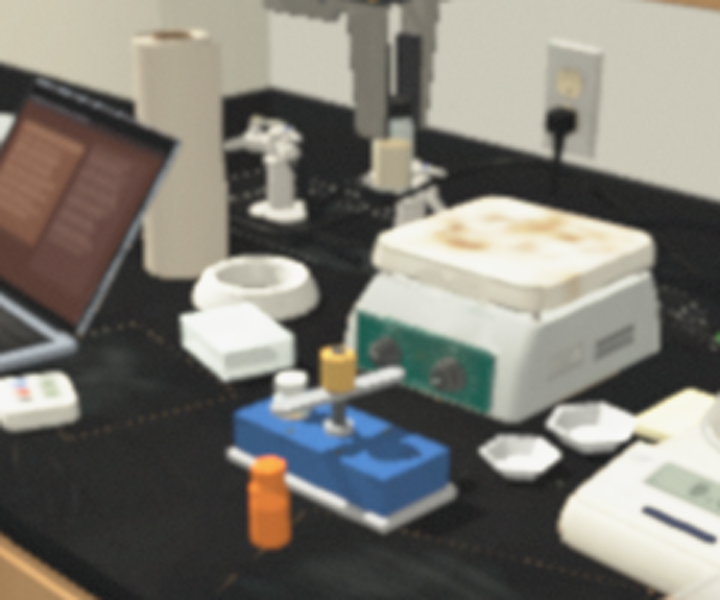

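The black vial hangs upright in the fingers at (395,150). The white vial and the surrounding objects are in place. Next I tilt it 45° about world y, with the tool pointing forward.

Call:
drive_tool(increments=[0,-0.3,0,0,0,0,10,0,-0.9,0,0,0,0,10,0,-1.6,0,0,0,0,10,0,-2.4,0,0,0,0,10,0,-3.2,0,0,0,0,10,0,-4,0,0,0,0,10,0,-4.8,0,0,0,0,10,0,-5.6,0,0,0,0,10,0,-6.3,0,0,0,0,10,0,-6.9,0,0,0,0,10,0,-7.3,0,0,0,0,10,0,-7.5,0,0,0,0,10,0,-7.5,0,0,0,0,10,0,-7.5,0,0,0,0,10,0,-7.5,0,0,0,0,10,0,-7.5,0,0,0,0,10,0,-7.5,0,0,0,0,10,0,-7.5,0,0,0,0,10])

```text
t: 9.83
ee_pos: [0.5812, 0.0257, 0.2784]
tcp_rot: [0.646, 0.661, 0.268, 0.274]
wrist_force: [0.0, 0.6, 0.2]
opening: 0.0265
grasp_force: 30.0
```

```bash
python3 - <<'E'
from h import *
from scipy.spatial.transform import Rotation as R
o=arm.observe();print(o['t'],o['ee_pos'],o['opening'],o['grasp_force'],abs(o['joint_velocities']).max(),R.from_quat(o['tcp_rot']).as_matrix()[:,2])
a=arm.capture("scene")[:,:,::-1];b=arm.capture("wrist")[:,:,::-1]
a=cv2.resize(a[60:260,230:430],(400,400),interpolation=cv2.INTER_CUBIC)
cv2.imwrite("pics/s3.png",np.hstack([a,b[:,120:520]]))
E
```

```text
9.8333 [0.58118927 0.02565059 0.27836166] 0.026461639401423168 29.97429996728897 0.0028723785996464094 [ 7.07127991e-01 -6.04714210e-05 -7.07085568e-01]
```

View pics/s3.png

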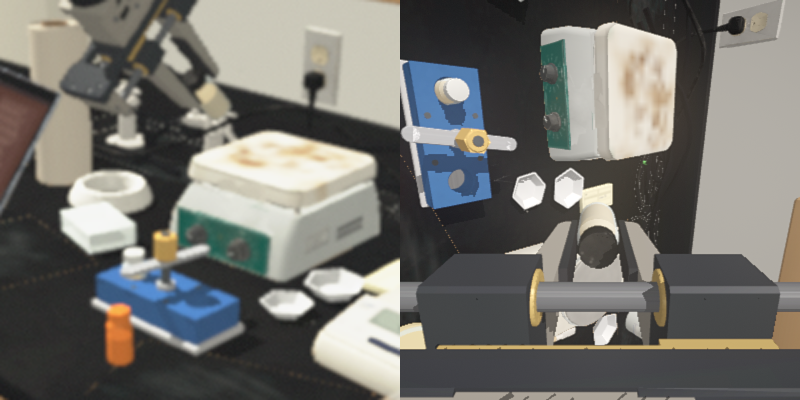

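```bash
python3 - <<'E'
from h import *
from scipy.spatial.transform import Rotation as R
o=arm.observe();z=R.from_quat(o['tcp_rot']).as_matrix()[:,2];p=np.array(o['ee_pos'])
for t in(-5,0,5,10):
  a=R.from_euler('y',t,degrees=True).apply(z)
  q=p-.005*z
  print(t,"captop",proj("wrist",q-.018*a).round(0),"base",proj("wrist",q+.042*a).round(0))
E
```

```text
-5 captop [316. 249.] base [323. 217.]
0 captop [318. 249.] base [318. 216.]
5 captop [321. 249.] base [314. 216.]
10 captop [324. 249.] base [309. 217.]
```

The cap is at wrist pixel (318,247) and the vial's axis lines up with the tool, so it leans about 45° at a height of about 0.27 m. It is steady and gripped at 30 N. I'll hand the job in.

```bash
python3 -c "
from cell import arm
print(arm.job_done())"
```

```text
the job is handed in; nothing more can be done
None
```

I turned the clamp bar crosswise, drew the black-capped vial straight up, and handed the job in with it held still at about 45°, roughly 0.27 m above the worktop; the white vial was still in its well and nothing nearby had been touched, but the hand-in returned no verdict.

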